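Re-arm the dust extractor with its key and recessed reset button

ROBOT

A 6-joint arm with a two-finger parallel gripper is mounted at the origin on the work surface. World frame = base frame: x ahead of the robot, y to its left, z up, the work surface at z = 0. Lengths are in m, angles in rad, forces in N, time in s.
With the tool pointing down it reaches from about 0.425 to 0.95 m from the base axis. Payload 3.5 kg.
Tool frame: the origin (TCP) lies between the finger pads; the fingertips stand 22 mm ahead of it and the grasp point (between the pads) lies 3 mm ahead of it (ctrl.nose_length is the z of the fingertips in the tool frame, in m); z points along the fingers, y is the line along which they close (so a half turn about z gives the same grasp; the last joint's range is limited). The gripper opens to 85 mm and grips with 20 to 120 N. Pads are 22 mm wide; open, the fingers measure 114 mm over their backs; the gripper's body (76 mm by 85 mm) begins 54 mm behind the grasp point. The pads swing forward as they close: fully open they stand 13 mm farther back than shut.
Start: joints at [1.149, 0.286, 1.577, -0, 1.279, -0.15], TCP at [0.181, 0.65, 0.253] pointing down, gripper open.
Joint ranges: [-2.77, 2.77], [-0.9, 2.22], [0.21, 2.48], [-1.53, 4.67], [0.24, 2.81], [-2.84, 2.84]. Speed limits (rad/s): [2.79, 2.79, 3.14, 3.14, 3.14, 3.14].

INTERFACE

Orientations are given as a unit quaternion [x, y, z, w].
In Python, from plant import ctrl gives the robot as it stands. The module is installed in compiled form; this text tells all that it offers.
- The arm moves only by the tool send_rows, never from a script. Its argument "rows" is text: rows parted by semicolons, each of 7 numbers parted by spaces: the turn, a rotation vector about the tool's x, y, z in degrees, then the shift along the tool's x, y, z in mm, then the opening, from -1 (shut) to 1 (fully open). A call has 1 to 8 rows; each row is the pose to reach, as a shift and turn from the pose commanded when the call began, along the tool's axes at that moment; what a row does not reach only later rows make up. A row lasts 1/8 s, in which the tool goes at most 62.5 mm and 10.7 degrees, less where a joint would pass 70% of its speed; a pose out of reach is approached as far as the arm can. A call with a gripper value outside its range is refused whole. The fingers move at their own pace and stop on an object; "grip_force" is the grip in N (left out, the last holds). Time passes only in rows, so rows that repeat a pose let the fingers close. It gives the time, the measured TCP pose, the force, the opening and the grip force at its end, in the units of the state.
- ctrl.get_state(): the state, without advancing time (a new reading comes with each control period).
- ctrl.read_camera(name): name is "scene" or "top" or "wrist"; returns a dict with "color" (400x640x3 uint8, red, green, blue), "fx", "fy", "cx", "cy" (pixels), "extrinsics" (4x4, takes a point from world to camera coordinates). Camera axes: x right, y down, z forward; pixel columns grow to the right and rows downward; lengths in m; the calibration is good to about 2 mm. A picture is of the moment at which its call begins. There is no depth.
- ctrl.sign_off(): hands the job in; it is judged then, once.
Trained networks look in a picture, given as the dict that the camera call returned (one of the last four; its "shot" number tells which), for a name from the list of things; names that differ only in an ending like _2 or _b are one class to them, and where a whole thing is asked for, a point or a joint stands for the part that bears it (a point fixed in the world has none). Each returns a list of dicts, best first, with "p" (0 to 1); they miss things now and then, are a little off and sometimes report something else, mostly with a low value. They report only what shows in the picture. A call takes as long as a camera call. They do not tell look-alikes from the thing itself.
- ctrl.look_for(picture, target): "position" ([x, y, z] in m, in the coordinates of the camera as it stood for that picture, good to about 4 mm: the middle of the surface that is visible of it).
The state is a dict: "time": time; "qpos": joint angles; "dq": joint speeds; "joint_efforts": joint torques, N m; "eef_pos": TCP position; "tcp_rot": TCP orientation; "contact_force": force on the tool from outside, world axes, zero at the start; "wrist_torque": the same for the moment, N m; "opening": opening from 0.0 (shut) to 1.0 (fully open); "finger_force": force on a finger pad.
Only numpy, scipy, OpenCV 4.12 (cv2) and the standard library are available. Lean on these libraries where they do the work, as an engineer would, in place of code of your own. Each camera call takes 0.05 s, during which the arm holds its last target. There are 200 camera calls.

TASK

The workshop's dust extractor has tripped. Take the switch key from its wooden rest, push it fully into the slotted key cylinder on the grey control box, turn it clockwise (seen from above) to its stop and leave it there; then take the wooden-handled stylus from the tool rack, reach its tip through the small round hole in the box's cover and press the recessed reset button fully down. Finish while still gripping the stylus and holding the button down; leave the other things on the bench and in the rack where they are.

Things in the scene. Friction and masses are not known exactly. Their poses are not given: they have to be found in the camera images.
- control_box: Grey steel control box fixed to the bench, 130 (x) x 210 (y) x 70 mm high; origin at the centre of its underside, z up. On its flat cover: the key cylinder, centred at (0, +52) mm, and the round reset hole, centred at (0, -52) mm. It turns up to 0.3 rad either way about z from run to run.
- aperture (a point): Centre of the mouth of the reset hole, flush with the cover (70 mm above the bench). A plain vertical hole, 16 mm in diameter with a 2 mm chamfer. The button's flat top, 13 mm in diameter, lies 15 mm below this point when up and 21 mm below when fully down.
- reset_button (a joint): Black reset button at the bottom of the hole, pressed straight down: 0 = up, 0.006 m = fully down (a hard stop). Its spring takes about 2 N to start it and 6 N at the stop, and pushes it up again when released.
- key_switch (a joint): Angle of the steel key cylinder's rotor: 0 to 1.4 rad, growing clockwise seen from above, hard stops at both ends; it starts between 0 and 0.4. It stays where it is left (friction about 0.05 N m, no spring).
- slot (a point): Centre of the slot's mouth, on the rotor's top face and axis, 25 mm above the cover (95 mm above the bench). Turns with the rotor: x along the slot's long side, z up. Mouth 22.6 (x) x 16.6 (y) mm, narrowing like a funnel over its first 5 mm to the slot, 16.6 x 10.6 mm, 25 mm deep in all. Round rotor 44 mm across under a 31 mm square top, in a collar 55 mm across, 12 mm high.
- key: Steel switch key, upright in its rest. Origin at the blade's tip, z up. Blade 14 (x) x 8 (y) x 22 mm long, last 5 mm tapered; above it a flat bow, 30 (x) x 10 (y) mm, 22 to 62 mm above the origin: grip it across its 10 mm (y). Same either way round. Fully in, the bow rests on the rotor: origin 22 mm below slot; in the rest it is 8 mm above the bench. Mass 50 to 100 g.
- key_rest: Wooden block fixed to the bench, 80 (x) x 60 (y) x 30 mm high, with a slot 16.6 (x) x 10.6 (y) x 24 mm deep in the middle of its top, in which the key stands. Origin at the centre of its underside.
- rack: Wooden tool rack fixed to the bench, 200 (x) x 55 (y) x 60 mm high; origin at the centre of its underside. Three vertical through holes, 10 mm in diameter, at x = -70, 0 and +70 mm on its centre line, hold three upright tools that hang by their collars. Which tool is in which hole changes. Rack and key rest may swap sides of the bench.
- stylus: Stylus, upright in the rack: a steel shank 8 mm in diameter and 56 mm long, its last 6 mm tapered to a flat 5 mm tip, below a plain dark wooden handle 16 mm in diameter from 56 to 136 mm, domed at the top (146 mm). Origin at the tip (lower end), z up along it; in the rack the tip is 4 mm above the bench. Mass 40 to 85 g.
- brush: Bystander in the rack: brush with a steel ferrule and brown bristles at the top, 136 mm long; origin at its lower end.
- leaf_tool: Bystander in the rack: spatula with a flat steel leaf 24 mm wide at the top, 136 mm long; origin at its lower end.
- small_rosette: Bystander: small grey plaster rosette, 84 mm across, 22 mm high, loose on the bench; origin under its centre.
- jar: Bystander: amber glass jar, 56 mm across, 70 mm high, origin under its centre.
- can: Bystander: tin, 66 mm across, 85 mm high, origin under its centre.
- bowl: Bystander: white bowl, 90 mm across, 45 mm high, origin under its centre.
- sanding_block: Bystander: cork sanding block, 70 x 40 x 30 mm, origin under its centre.
Mind the look-alikes: they are no part of the job. What is shaped like the stylus but orange is not meant. Leave any orange look-alike of the key alone.

How it is judged:
By the outcome, as a careful person would: the job done as asked, in the order asked, and still so for the second after the job is handed in, while the arm keeps its last pose, push and grip.
It also fails if it takes over 66 s, if anything falls off the work surface, if the arm or the gripper's body presses on something with over 40 N, if the wrist force passes 120 N, or if a joint passes its speed limit or range.

## Working session

There is one attempt and no reset: what is moved stays moved. The work goes in short steps, Python scripts to look and compute and a tool call to move; the robot and the scene stay as the last step left them, time stands still between calls to the robot, and variables do not carry over. Pictures are saved under pics/ and viewed, at most 10 in all, crops included, and the job is handed in when it is done.

Besides the shell and the picture viewer there is one more tool, called after "Emit:" as a command line: name --argument value ..., lists and objects as JSON in quotes. send_rows: Moves the arm, as the interface text tells. Its arguments: {"type":"object","properties":{"rows":{"type":"string"},"grip_force":{"type":"number"}},"required":["rows"]}

```bash
mkdir -p pics
cat > h.py <<'E'
import numpy as np, cv2
from plant import ctrl
from scipy.spatial.transform import Rotation as R
def w(pic,p):
    E=np.array(pic["extrinsics"]); return E[:3,:3].T@(np.array(p)-E[:3,3])
def px(pic,P):
    E=np.array(pic["extrinsics"]); c=E[:3,:3]@np.array(P)+E[:3,3]
    return pic["fx"]*c[0]/c[2]+pic["cx"], pic["fy"]*c[1]/c[2]+pic["cy"]
def atz(pic,u,v,z):
    E=np.array(pic["extrinsics"]); o=-E[:3,:3].T@E[:3,3]
    d=E[:3,:3].T@np.array([(u-pic["cx"])/pic["fx"],(v-pic["cy"])/pic["fy"],1.]); return o+d*(z-o[2])/d[2]
def look(pic,names,n=3):
    for t in names:
        for r in ctrl.look_for(pic,t)[:n]:
            print(t,round(r["p"],2),w(pic,r["position"]).round(4),np.round(px(pic,w(pic,r["position"])),0))
def save(pic,f): cv2.imwrite("pics/"+f,cv2.cvtColor(np.asarray(pic["color"]),cv2.COLOR_RGB2BGR))
def totool(P):
    s=ctrl.get_state(); r=R.from_quat(s["tcp_rot"]); return (r.inv().apply(np.array(P)-s["eef_pos"])*1000).round(1)
E
python3 - <<'E'
from h import *
for n in ("top","scene"):
    p=ctrl.read_camera(n); save(p,n+"0.png"); print(n, (-np.array(p["extrinsics"])[:3,:3].T@np.array(p["extrinsics"])[:3,3]).round(3),p["fx"])
    look(p,["control_box","slot","key","key_rest","rack","stylus","brush","leaf_tool"])
s=ctrl.get_state(); print(s["time"],s["eef_pos"],s["tcp_rot"],ctrl.nose_length,R.from_quat(s["tcp_rot"]).as_matrix().round(3))
E
```

```text
top [0.436 0.023 0.935] 382.14030361495594
control_box 0.77 [0.618  0.0099 0.0707] [312. 191.]
slot 0.8 [0.6205 0.0611 0.0916] [289. 187.]
key_rest 0.69 [0.51   0.2906 0.0304] [190. 236.]
rack 0.6 [ 0.5153 -0.2655  0.0623] [430. 238.]
rack 0.21 [0.6169 0.0108 0.0707] [311. 191.]
stylus 0.67 [ 0.4499 -0.2799  0.1212] [446. 267.]
stylus 0.52 [ 0.3796 -0.2482  0.1124] [431. 301.]
brush 0.67 [ 0.5902 -0.2736  0.1041] [438. 203.]
brush 0.35 [0.6165 0.0618 0.0899] [289. 189.]
leaf_tool 0.5 [ 0.5209 -0.2823  0.1139] [445. 234.]
scene [1.021 0.296 0.713] 401.4305007722409
control_box 0.62 [0.6421 0.0256 0.0717] [309. 217.]
slot 0.92 [0.6226 0.0629 0.0876] [331. 214.]
key 0.72 [0.4038 0.3289 0.0446] [494. 210.]
key 0.71 [0.5149 0.3021 0.0565] [465. 239.]
key_rest 0.87 [0.5196 0.2994 0.031 ] [459. 247.]
key_rest 0.41 [0.6425 0.0244 0.0701] [309. 217.]
rack 0.6 [ 0.5417 -0.2544  0.0507] [235. 142.]
stylus 0.76 [ 0.4535 -0.2751  0.1037] [249. 101.]
stylus 0.53 [ 0.3798 -0.2526  0.0943] [275.  91.]
stylus 0.28 [ 0.7571 -0.0901  0.0247] [230. 244.]
brush 0.67 [ 0.593  -0.2749  0.0963] [210. 136.]
leaf_tool 0.62 [ 0.5222 -0.2797  0.1098] [228. 114.]
0.9 [0.18116978 0.65022163 0.25334268] [1.35466149e-01 9.90781975e-01 9.29072730e-06 6.40203923e-06] 0.022 [[-0.963  0.268  0.   ]
 [ 0.268  0.963  0.   ]
 [-0.     0.    -1.   ]]
```

View pics/top0.png

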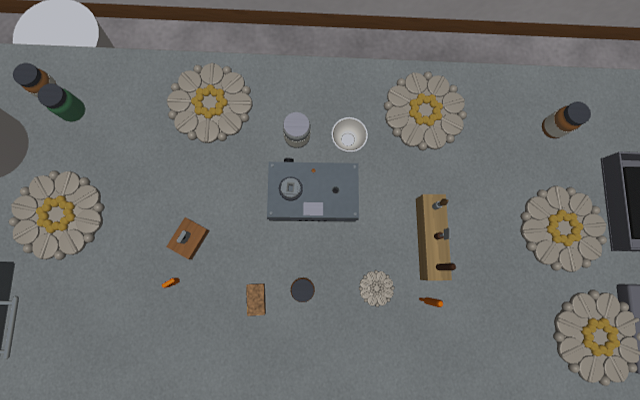

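View pics/scene0.png

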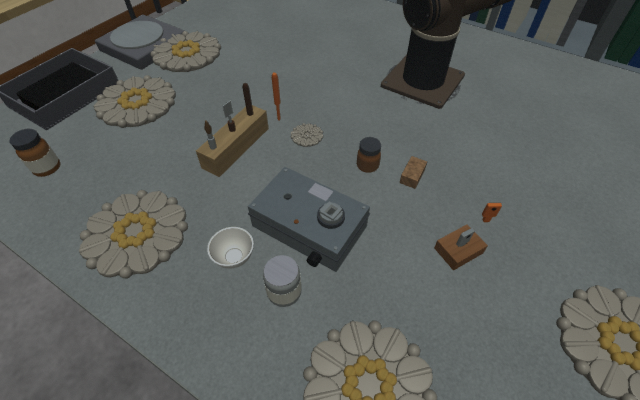

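The top view shows the key in its rest at about (187,238), the slot at (290,187), the hole at (335,190) and the dark stylus at (446,267), at the near end of the rack. The orange look-alikes are at (171,282) and (432,301). The scene view agrees.

Emit:
send_rows --rows "0 0 0 -413 -251 0 1;0 0 0 -413 -251 0 1;0 0 0 -413 -251 0 1;0 0 0 -413 -251 0 1;0 0 0 -413 -251 0 1;0 0 0 -413 -251 0 1;0 0 0 -413 -251 0 1;0 0 0 -413 -251 0 1"

```text
time: 1.9
eef_pos: [0.5132, 0.2955, 0.2536]
tcp_rot: [0.136, 0.991, 0.0, 0.0]
contact_force: [0.4, 0.2, 0.2]
opening: 1.002
finger_force: 0.0
```

Run:
```python
from h import *
s=ctrl.get_state(); print(s["time"],s["eef_pos"])
p=ctrl.read_camera("wrist"); save(p,"w1.png"); print(np.array(p["extrinsics"]).round(3),p["fx"],px(p,[.512,.297,.07]))
look(p,["key","key_rest","slot"])
```

```text
1.9 [0.51321353 0.29545232 0.25363771]
[[ 0.27   0.963  0.001 -0.424]
 [ 0.93  -0.261  0.259 -0.433]
 [ 0.25  -0.069 -0.966  0.271]
 [ 0.     0.     0.     1.   ]] 297.2875826203823 (np.float64(321.3924471339083), np.float64(187.09032844305477))
key 0.75 [0.4003 0.3257 0.0641] [319.  68.]
key 0.51 [0.498  0.2998 0.0722] [320. 174.]
key_rest 0.81 [0.4962 0.302  0.0285] [322. 166.]
```

View pics/w1.png

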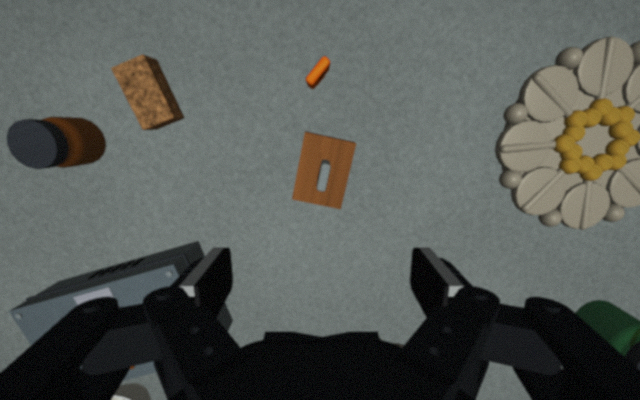

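The wrist view shows the key's bow at (323,176) in its wooden block, which is tilted about 10° from the vertical in the image. The orange look-alike is at (318,71).

```bash
cat >> h.py <<'E'
def seg(pic,u,v,half,kind):
    c=np.asarray(pic["color"])[v-half:v+half,u-half:u+half]; hsv=cv2.cvtColor(c,cv2.COLOR_RGB2HSV)
    if kind=="wood": m=((hsv[...,0]<20)&(hsv[...,1]>90))
    if kind=="grey": m=((hsv[...,1]<60)&(hsv[...,2]>90))
    m=m.astype(np.uint8); n,l,st,ce=cv2.connectedComponentsWithStats(m)
    k=1+np.argmin([np.hypot(*(ce[i]-half))+(1000 if st[i,4]<25 else 0) for i in range(1,n)])
    cs,_=cv2.findContours((l==k).astype(np.uint8),cv2.RETR_EXTERNAL,cv2.CHAIN_APPROX_NONE)
    b=max(cs,key=cv2.contourArea); box=cv2.boxPoints(cv2.minAreaRect(b))+[u-half,v-half]
    return ce[k]+[u-half,v-half],box,st[k,4]
def tri(obs):  # [(pic,(u,v))]
    A=[];b=[]
    for p,(u,v) in obs:
        E=np.array(p["extrinsics"]);
        for r,q,f in ((0,(u-p["cx"])/p["fx"],1),(1,(v-p["cy"])/p["fy"],1)):
            A.append(E[r,:3]-q*E[2,:3]); b.append(q*E[2,3]-E[r,3])
    return np.linalg.lstsq(np.array(A),np.array(b),rcond=None)[0]
E
python3 - <<'E'
from h import *
p=ctrl.read_camera("wrist"); t=ctrl.read_camera("top"); s=ctrl.get_state()
def rep(name,z,bx):
    P=np.array([atz(p,*q,z) for q in bx]); e=[P[1]-P[0],P[2]-P[1]]
    for d in e: print(name,"len",np.linalg.norm(d).round(4),"ang",np.degrees(np.arctan2(d[1],d[0])).round(1))
    print(name,"centre",P.mean(0).round(4))
c,b,a=seg(p,323,168,50,"wood"); print(a,b.round(1).tolist()); rep("rest",.03,b)
c,b,a=seg(p,322,176,20,"grey"); print(a,c,b.round(1).tolist()); rep("key",.07,b)
c2=np.asarray(p["color"])[150:205,290:360]
cv2.imwrite("pics/c1.png",cv2.cvtColor(np.hstack([cv2.resize(c2,(400,314),interpolation=0),cv2.resize(np.asarray(t["color"])[212:265,155:220],(390,314),interpolation=0)]),cv2.COLOR_RGB2BGR))
E
```

```text
3169 [[290.3, 200.3], [303.8, 133.0], [354.8, 143.2], [341.3, 210.5]]
rest len 0.0801 ang 151.9
rest len 0.0588 ang 63.3
rest centre [0.5025 0.3022 0.03  ]
251 [322.02788845 178.76095618] [[314.8, 191.4], [319.9, 164.2], [329.3, 166.0], [324.2, 193.2]]
key len 0.029 ang 153.7
key len 0.0098 ang 63.7
key centre [0.5023 0.3016 0.07  ]
```

View pics/c1.png

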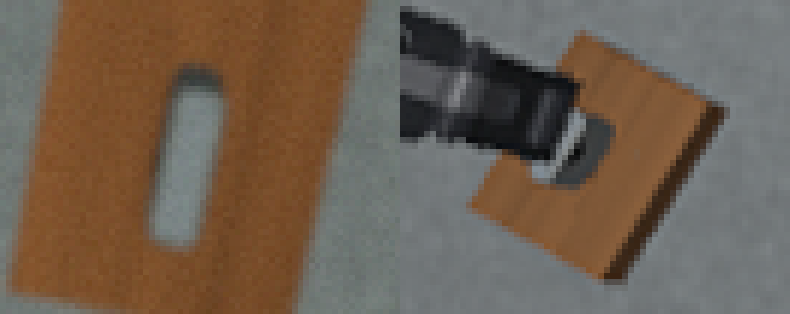

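Emit:
send_rows --rows "0 0 10 12 3 60 1;0 0 11 12 3 90 1;0 0 11 12 3 90 1"

```text
time: 2.58
eef_pos: [0.4979, 0.3041, 0.1602]
tcp_rot: [0.229, 0.974, -0.002, -0.003]
contact_force: [0.2, 0.2, 0.9]
opening: 1.004
finger_force: 0.0
```

Run:
```python
from h import *
p=ctrl.read_camera("wrist"); save(p,"w2.png"); s=ctrl.get_state(); print(s["eef_pos"])
u,v=map(int,px(p,[.5023,.3016,.07])); print(u,v)
c,b,a=seg(p,u,v,40,"grey"); print(a,c,b.round(1).tolist())
P=np.array([atz(p,*q,.07) for q in b]); print(P.mean(0),[ (np.linalg.norm(d).round(4),np.degrees(np.arctan2(d[1],d[0])).round(1)) for d in (P[1]-P[0],P[2]-P[1])])
print("tool y ang",np.degrees(np.arctan2(*R.from_quat(s["tcp_rot"]).as_matrix()[1::-1,1])), totool([*P.mean(0)[:2],.058]))
c,b,a=seg(p,u,v,60,"wood"); print(a,c,b.round(1).tolist())
P=np.array([atz(p,*q,.03) for q in b]);print(P.mean(0))
```

```text
[0.49967079 0.30454981 0.16278557]
320 222
449 [320.76614699 221.73719376] [[315.0, 204.0], [327.0, 204.0], [327.0, 240.0], [315.0, 240.0]]
[0.5022195  0.30198562 0.07      ] [(np.float64(0.0088), np.float64(63.7)), (np.float64(0.0283), np.float64(-26.1))]
tool y ang 63.56349558539728 [ -3.6  -1.  104.8]
5459 [321.00457959 204.14013556] [[287.0, 162.0], [357.0, 162.0], [357.0, 251.0], [287.0, 251.0]]
[0.50286487 0.30245627 0.03      ]
```

View pics/w2.png

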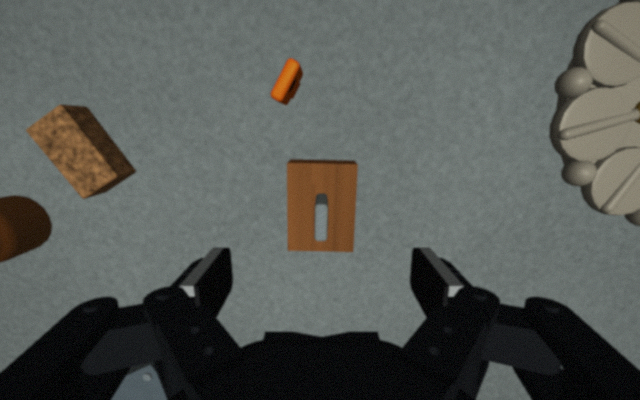

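The second view confirms it: the bow is at (321,222) in line with the tool, and it reads the same xy at z=0.07. I'm going down to grip it.

Emit:
send_rows --rows "0 0 0 -2.2 -1.1 50 1;0 0 0 -2.2 -1.1 90 1;0 0 0 -2.2 -1.1 105 1;0 0 0 -2.2 -1.1 105 1;0 0 0 -2.2 -1.1 105 -1;0 0 0 -2.2 -1.1 105 -1;0 0 0 -2.2 -1.1 105 -1;0 0 0 -2.2 -1.1 105 -1" --grip_force 50

```text
time: 3.62
eef_pos: [0.5025, 0.3018, 0.0588]
tcp_rot: [0.23, 0.973, 0.0, 0.0]
contact_force: [0.7, -0.9, 0.9]
opening: 0.144
finger_force: 0.0
```

Emit:
send_rows --rows "0 0 0 0 0 0 -1;0 0 0 0 0 0 -1"

```text
time: 3.88
eef_pos: [0.5027, 0.3018, 0.0588]
tcp_rot: [0.23, 0.973, 0.0, 0.0]
contact_force: [-0.8, 0.5, 2.3]
opening: 0.114
finger_force: 50.0
```

Emit:
send_rows --rows "0 0 0 0 0 -50 -1;0 0 0 0 0 -110 -1;0 0 0 -50 -32 -150 -1;0 0 0 -100 -65 -190 -1;0 0 0 -150 -98 -200 -1;0 0 0 -200 -130 -200 -1;0 0 0 -252 -164 -200 -1;0 0 0 -252 -164 -200 -1"

```text
time: 4.88
eef_pos: [0.6554, 0.0385, 0.2574]
tcp_rot: [0.232, 0.973, -0.0, -0.0]
contact_force: [0.2, 0.6, -0.6]
opening: 0.109
finger_force: 52.0
```

Emit:
send_rows --rows "0 0 0 0 0 0 -1;0 0 0 0 0 0 -1"

```text
time: 5.12
eef_pos: [0.6536, 0.0437, 0.2578]
tcp_rot: [0.229, 0.973, 0.0, -0.001]
contact_force: [0.7, 0.5, -0.1]
opening: 0.112
finger_force: 52.0
```

Run:
```python
from h import *
p=ctrl.read_camera("wrist"); s=ctrl.get_state(); print(s["eef_pos"]);look(p,["slot","control_box","aperture","key"])
print(px(p,[.62,.061,.095]))
c=np.asarray(p["color"])[60:260,200:440]; cv2.imwrite("pics/w3.png",cv2.cvtColor(cv2.resize(c,None,fx=3,fy=3,interpolation=cv2.INTER_CUBIC),cv2.COLOR_RGB2BGR)); np.save("w3.npy",p["color"])
```

```text
[0.65359908 0.04395589 0.25803147]
slot 0.74 [0.6161 0.0617 0.0911] [320. 150.]
control_box 0.77 [0.612  0.0141 0.0667] [278. 165.]
aperture 0.87 [0.6127 0.0126 0.0683] [276. 167.]
key 0.63 [0.6475 0.0441 0.2702] [314. 278.]
(np.float64(320.96495318185373), np.float64(154.6354630745654))
```

View pics/w3.png

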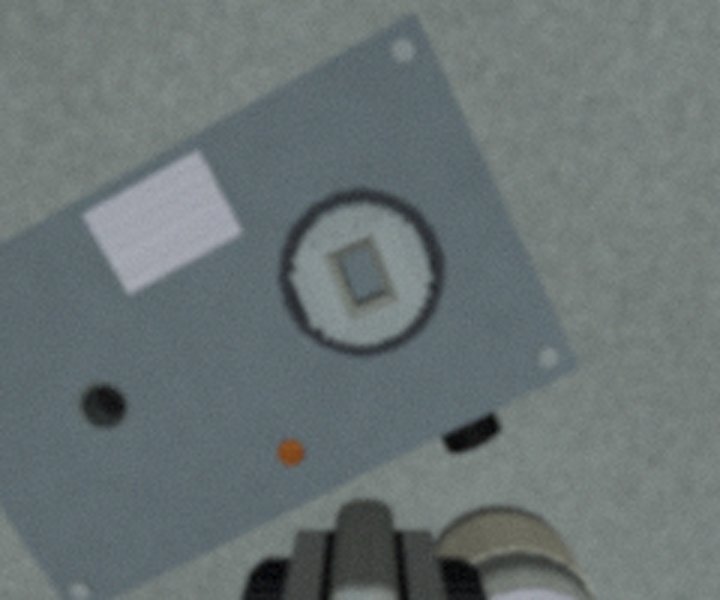

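The close-up shows the slot mouth centred at about (320,152) in the full frame, its long side about 17° off vertical. The box's edge is about 25° off, so the rotor stands near 0.13 rad. The hole is at about (234,195).

Run:
```python
from h import *
p=ctrl.read_camera("wrist"); s=ctrl.get_state(); print(s["eef_pos"])
g=cv2.cvtColor(np.asarray(p["color"]),cv2.COLOR_RGB2GRAY)
u0,v0=296,128; c=cv2.GaussianBlur(cv2.resize(g[v0:v0+48,u0:u0+48],None,fx=8,fy=8,interpolation=cv2.INTER_CUBIC),(9,9),0)
print(c[192,192],c[192,:].reshape(-1,8).mean(1).round())
def ang(P): return [(np.linalg.norm(d).round(4),(np.degrees(np.arctan2(d[1],d[0]))%180).round(1)) for d in (P[1]-P[0],P[2]-P[1])]
for th in (120,130,140):
    n,l,st,ce=cv2.connectedComponentsWithStats((c<th).astype(np.uint8))
    k=l[192,192]
    if k==0 or st[k,4]>40000: print(th,"x",st[k]);continue
    cs,_=cv2.findContours((l==k).astype(np.uint8),0,1); b=(cv2.boxPoints(cv2.minAreaRect(max(cs,key=cv2.contourArea)))+.5)/8-.5+[u0,v0]
    P=np.array([atz(p,*q,.095) for q in b]); print(th,P.mean(0),ang(P))
# rotor top outline and box
n,l,st,ce=cv2.connectedComponentsWithStats((c>135).astype(np.uint8))
hsv=cv2.cvtColor(np.asarray(p["color"]),cv2.COLOR_RGB2HSV)
cs=cv2.Canny(cv2.GaussianBlur(g,(3,3),0),30,80); L=cv2.HoughLinesP(cs,1,np.pi/360,40,minLineLength=60,maxLineGap=8)
for q in L[:,0]:
    P=np.array([atz(p,*q[:2],.07),atz(p,*q[2:],.07)]);d=P[1]-P[0]; print(q,P[:,:2].round(3).tolist(),(np.degrees(np.arctan2(d[1],d[0]))%180).round(1))
print("hole",atz(p,234.4,195,.07),"toolz ang",np.degrees(np.arctan2(*R.from_quat(s["tcp_rot"]).as_matrix()[1::-1,0]))%180)
```

```text
[0.65409902 0.04323071 0.25852012]
104 [ 78. 104. 126. 133. 133. 134. 140. 142. 142. 140. 142. 142. 144. 142.
 135. 128. 116. 109.  95.  87.  92. 100. 103. 102. 105. 104. 104. 103.
 104. 101. 103. 102. 106. 115. 130. 142. 142. 142. 143. 145. 142. 141.
 139. 137. 137. 134. 129. 116.]
120 [0.61719027 0.06139657 0.095     ] [(np.float64(0.0159), np.float64(85.5)), (np.float64(0.022), np.float64(176.5))]
130 [0.61727209 0.06139461 0.095     ] [(np.float64(0.0174), np.float64(85.6)), (np.float64(0.0235), np.float64(176.7))]
140 x [     0      0    384    384 126500]
[415 276 609 375] [[0.795, 0.095], [1.036, 0.264]] 35.1
[ 39 371 223 277] [[0.707, -0.381], [0.698, -0.104]] 91.9
[ 16 114 117 246] [[0.452, -0.194], [0.612, -0.19]] 1.6
[159 163 336  63] [[0.556, -0.095], [0.552, 0.111]] 91.2
[158 163 232 275] [[0.555, -0.096], [0.7, -0.093]] 1.0
[225 264 364 196] [[0.685, -0.093], [0.683, 0.081]] 90.7
[  0 164  85 266] [[0.483, -0.243], [0.616, -0.237]] 2.5
[105 338 227 276] [[0.705, -0.276], [0.699, -0.099]] 91.8
[  1  80 112 145] [[0.421, -0.186], [0.519, -0.127]] 30.8
[ 43 101 107 138] [[0.454, -0.162], [0.511, -0.128]] 31.2
[174 190 223 263] [[0.587, -0.097], [0.683, -0.095]] 1.4
[341  68 392 178] [[0.558, 0.113], [0.678, 0.116]] 1.0
[  0  80  84 129] [[0.42, -0.187], [0.494, -0.143]] 30.9
[419 277 603 371] [[0.799, 0.098], [1.026, 0.259]] 35.1
[336 254 337 317] [[0.73, 0.025], [0.804, -0.009]] 155.1
[ 17 115 117 245] [[0.453, -0.194], [0.611, -0.189]] 1.8
[171 185 214 249] [[0.581, -0.097], [0.664, -0.095]] 1.4
hole [ 0.62007282 -0.04231117  0.07      ] toolz ang 153.50338042855932
```

Emit:
send_rows --rows "0 0 -10 20 0 40 -1;0 0 -20 41 0 80 -1;0 0 -23 41 0 100 -1;0 0 -23 41 0 100 -1;0 0 -23 41 0 100 -1"

```text
time: 6.05
eef_pos: [0.6187, 0.0607, 0.1599]
tcp_rot: [0.032, 1.0, -0.0, 0.001]
contact_force: [0.6, -0.6, 0.7]
opening: 0.112
finger_force: 51.9
```

Run:
```python
from h import *
s=ctrl.get_state(); print(s["eef_pos"],s["qpos"],s["contact_force"])
p=ctrl.read_camera("scene"); t=ctrl.read_camera("wrist");
a=cv2.resize(np.asarray(p["color"])[150:260,270:400],None,fx=3,fy=3,interpolation=cv2.INTER_CUBIC); b=cv2.resize(np.asarray(t["color"])[120:360,220:420],(275,330))
cv2.imwrite("pics/s4.png",cv2.cvtColor(np.hstack([a,b]),cv2.COLOR_RGB2BGR)); look(p,["slot"]); look(t,["slot"])
```

```text
[0.6187043  0.06065512 0.1598824 ] [-6.53016058e-02  2.59753365e-01  1.78826862e+00 -2.38478517e-06
  1.09105296e+00 -1.57303053e+00] [ 0.58508821 -0.58576014  0.74749327]
slot 0.95 [0.6197 0.0611 0.0906] [331. 211.]
slot 0.8 [0.6113 0.0624 0.0883] [322. 212.]
```

View pics/s4.png

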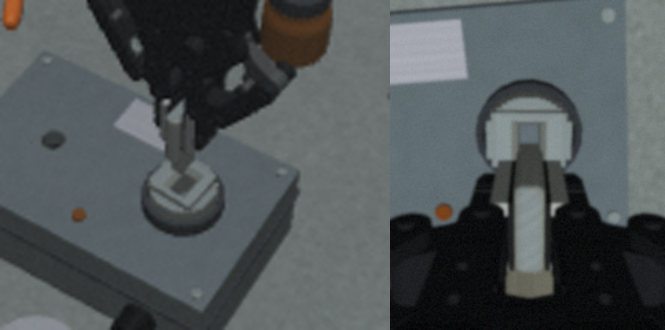

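The views show the blade's tip just above the slot, centred and in line with it. I'm inserting it.

Emit:
send_rows --rows "0 0 0 0.5 0.3 8 -1;0 0 0 0.5 0.3 15 -1;0 0 0 0.5 0.3 20 -1;0 0 0 0.5 0.3 25 -1;0 0 0 0.5 0.3 25 -1"

```text
time: 6.88
eef_pos: [0.6168, 0.061, 0.1325]
tcp_rot: [0.031, 1.0, 0.0, -0.001]
contact_force: [0.2, -1.0, -0.9]
opening: 0.107
finger_force: 51.9
```

Emit:
send_rows --rows "0 0 0 0 0 6 -1;0 0 0 0 0 11 -1;0 0 0 0 0 11 -1;0 0 0 0 0 11 -1"

```text
time: 7.38
eef_pos: [0.6175, 0.061, 0.1238]
tcp_rot: [0.031, 1.0, -0.0, 0.0]
contact_force: [-2.7, 0.5, 5.0]
opening: 0.108
finger_force: 52.9
```

Emit:
send_rows --rows "0 0 8 0 0 0.5 -1;0 0 16 0 0 0.5 -1;0 0 25 0 0 0.5 -1;0 0 34 0 0 0.5 -1;0 0 43 0 0 0.5 -1;0 0 52 0 0 0.5 -1;0 0 61 0 0 0.5 -1;0 0 70 0 0 0.5 -1"

```text
time: 8.38
eef_pos: [0.6182, 0.0611, 0.1238]
tcp_rot: [0.601, 0.799, 0.001, 0.001]
contact_force: [-1.7, 0.4, 4.6]
opening: 0.107
finger_force: 53.0
```

```bash
cat > st.py <<'E'
from h import *
s=ctrl.get_state(); M=R.from_quat(s["tcp_rot"]).as_matrix()
print(s["time"],s["eef_pos"].round(4) if hasattr(s["eef_pos"],"round") else s["eef_pos"],"yang",np.degrees(np.arctan2(M[1,1],M[0,1])).round(1),"F",np.round(s["contact_force"],1),"T",np.round(s["wrist_torque"],3),s["opening"],np.round(s["qpos"],3))
E
python3 st.py
```

```text
8.375 [0.6182 0.0611 0.1238] yang 16.2 F [-1.7  0.4  4.6] T [0.125 0.247 0.035] 0.10686631310508818 [-0.065  0.303  1.808  0.     1.028 -0.347]
```

Emit:
send_rows --rows "0 0 5 0 0 0 -1;0 0 9 0 0 0 -1;0 0 9 0 0 0 -1"

```text
time: 8.75
eef_pos: [0.6182, 0.0611, 0.1238]
tcp_rot: [0.66, 0.751, 0.001, 0.001]
contact_force: [-1.6, -0.1, 5.7]
opening: 0.11
finger_force: 52.9
```

```bash
python3 st.py
```

```text
8.75 [0.6182 0.0611 0.1238] yang 7.4 F [-1.6 -0.1  5.7] T [ 0.103  0.264 -0.032] 0.10976632391291594 [-6.500e-02  3.030e-01  1.808e+00  1.000e-03  1.028e+00 -1.940e-01]
```

Emit:
send_rows --rows "0 0 3 0 0 0 -1;0 0 6 0 0 0 -1;0 0 6 0 0 0 -1"

```text
time: 9.12
eef_pos: [0.6183, 0.0611, 0.1238]
tcp_rot: [0.698, 0.716, 0.001, 0.001]
contact_force: [-0.6, 0.4, 5.0]
opening: 0.108
finger_force: 52.9
```

```bash
python3 st.py
```

```text
9.125 [0.6183 0.0611 0.1238] yang 1.4 F [-0.6  0.4  5. ] T [0.107 0.276 0.024] 0.10805671928768758 [-6.500e-02  3.030e-01  1.808e+00  1.000e-03  1.028e+00 -9.000e-02]
```

Emit:
send_rows --rows "0 0 3 0 0 0 -1;0 0 5 0 0 0 -1;0 0 5 0 0 0 -1"

```text
time: 9.5
eef_pos: [0.6183, 0.0612, 0.1238]
tcp_rot: [0.729, 0.685, 0.001, 0.001]
contact_force: [-0.8, 1.0, 4.5]
opening: 0.109
finger_force: 52.9
```

```bash
python3 st.py
```

```text
9.5 [0.6183 0.0612 0.1238] yang -3.6 F [-0.8  1.   4.5] T [0.19  0.201 0.014] 0.1089940772554824 [-6.500e-02  3.030e-01  1.808e+00  1.000e-03  1.028e+00 -3.000e-03]
```

Emit:
send_rows --rows "0 0 3 0 0 0 -1;0 0 3 0 0 0 -1"

```text
time: 9.75
eef_pos: [0.6184, 0.0612, 0.1238]
tcp_rot: [0.746, 0.666, 0.001, 0.001]
contact_force: [-1.2, 1.5, 4.8]
opening: 0.109
finger_force: 52.8
```

```bash
python3 st.py
```

```text
9.75 [0.6184 0.0612 0.1238] yang -6.5 F [-1.2  1.5  4.8] T [0.136 0.149 0.171] 0.10852871650204501 [-0.065  0.303  1.808  0.     1.028  0.049]
```

Emit:
send_rows --rows "0 0 3 0 0 0 -1;0 0 3 0 0 0 -1"

```text
time: 10.0
eef_pos: [0.6184, 0.0614, 0.1238]
tcp_rot: [0.763, 0.646, 0.001, 0.001]
contact_force: [-0.6, 1.3, 4.4]
opening: 0.109
finger_force: 52.9
```

```bash
python3 st.py
```

```text
10.0 [0.6184 0.0614 0.1238] yang -9.5 F [-0.6  1.3  4.4] T [0.254 0.151 0.261] 0.10893247816953938 [-6.400e-02  3.030e-01  1.808e+00  1.000e-03  1.028e+00  1.010e-01]
```

Emit:
send_rows --rows "0 0 3 0 0 0 -1;0 0 3 0 0 0 -1"

```text
time: 10.25
eef_pos: [0.6185, 0.0612, 0.1238]
tcp_rot: [0.78, 0.626, 0.001, 0.001]
contact_force: [-1.2, 0.7, 5.7]
opening: 0.11
finger_force: 53.0
```

```bash
python3 st.py
```

```text
10.25 [0.6185 0.0612 0.1238] yang -12.5 F [-1.2  0.7  5.7] T [0.18  0.083 0.372] 0.10994055140779388 [-0.064  0.303  1.808  0.     1.027  0.153]
```

Emit:
send_rows --rows "0 0 0 0 0 0 0.2;0 0 0 0 0 0 0.2;0 0 0 0 0 0 0.2;0 0 0 0 0 -30 0.2;0 0 0 0 0 -80 0.2;0 0 0 0 0 -140 1;0 0 0 0 0 -140 1;0 0 0 0 0 -140 1"

```text
time: 11.25
eef_pos: [0.6169, 0.0609, 0.2614]
tcp_rot: [0.78, 0.625, -0.0, -0.0]
contact_force: [-0.3, 0.2, -0.4]
opening: 0.999
finger_force: 0.0
```

```bash
python3 st.py
python3 - <<'E'
from h import *
p=ctrl.read_camera("wrist"); t=ctrl.read_camera("top"); s=ctrl.get_state()
look(p,["slot","key","aperture"]); look(t,["key","stylus","rack"])
u,v=map(int,px(p,[.618,.0613,.115])); print(u,v)
a=cv2.resize(np.asarray(p["color"])[v-60:v+60,u-60:u+60],(400,400),interpolation=cv2.INTER_CUBIC)
b=cv2.resize(np.asarray(t["color"])[160:310,360:480],(400,500),interpolation=cv2.INTER_CUBIC)[:400]
b=cv2.resize(np.asarray(t["color"])[190:310,380:500],(400,400),interpolation=cv2.INTER_CUBIC)
cv2.imwrite("pics/w5.png",cv2.cvtColor(np.hstack([a,b]),cv2.COLOR_RGB2BGR))
E
```

```text
11.25 [0.6169 0.0609 0.2614] yang -12.6 F [-0.3  0.2 -0.4] T [-0.045  0.007  0.041] 0.9987555380115755 [-0.065  0.161  1.71  -0.     1.271  0.155]
slot 0.94 [0.6222 0.0635 0.0884] [326. 187.]
key 0.83 [0.62   0.0615 0.1352] [325. 201.]
aperture 0.86 [0.6208 0.0211 0.0713] [333. 221.]
key 0.66 [0.4043 0.3158 0.0627] [170. 282.]
stylus 0.66 [ 0.4515 -0.2759  0.1224] [445. 266.]
stylus 0.66 [ 0.6137 -0.0511  0.0691] [338. 193.]
stylus 0.65 [ 0.4562 -0.2063  0.0161] [400. 264.]
rack 0.86 [ 0.5162 -0.2686  0.0634] [431. 238.]
rack 0.62 [ 0.3985 -0.1468  0.0226] [376. 289.]
322 196
```

View pics/w5.png

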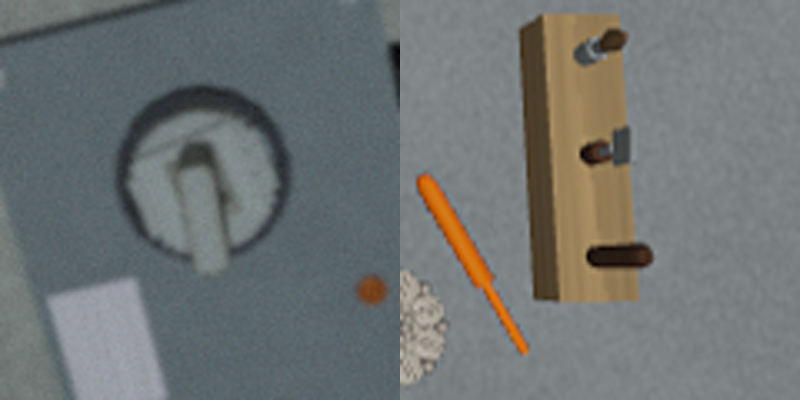

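The key stands in the slot, turned, at (205,215) in the left crop. The dark stylus is at the near end of the rack, at (620,256) in the right crop. Next I'll hover over it, closing across the rack.

Emit:
send_rows --rows "0 0 10 -55 -13 -20 1;0 0 20 -110 -26 -20 1;0 0 30 -165 -40 -20 1;0 0 40 -220 -53 -20 1;0 0 50 -275 -66 -20 1;0 0 60 -330 -79 -20 1;0 0 70 -365 -88 -20 1;0 0 77 -365 -88 -20 1"

```text
time: 12.65
eef_pos: [0.4506, -0.2784, 0.2817]
tcp_rot: [1.0, -0.001, -0.0, 0.0]
contact_force: [0.5, 0.8, -0.8]
opening: 1.0
finger_force: 0.0
```

Emit:
send_rows --rows "0 0 0 0 0 0 1;0 0 0 0 0 0 1"

```text
time: 12.9
eef_pos: [0.452, -0.2758, 0.2817]
tcp_rot: [1.0, 0.005, -0.0, -0.0]
contact_force: [-0.1, 0.2, -0.7]
opening: 1.0
finger_force: 0.0
```

```bash
python3 st.py
python3 - <<'E'
from h import *
p=ctrl.read_camera("wrist"); save(p,"w6.png"); look(p,["stylus","rack","brush","leaf_tool"])
print(px(p,[.4515,-.276,.15]),px(p,[.4515,-.276,.06]))
E
```

```text
12.9 [ 0.452  -0.2758  0.2817] yang -89.4 F [-0.1  0.2 -0.7] T [-0.006  0.017  0.042] 0.9999462021877298 [-0.74  -0.059  1.902  0.     1.299  0.821]
stylus 0.79 [ 0.456  -0.2805  0.1352] [327. 192.]
stylus 0.76 [ 0.4545 -0.1972  0.0129] [262. 172.]
rack 0.88 [ 0.5312 -0.2786  0.0634] [325. 110.]
rack 0.53 [ 0.3975 -0.1462  0.0196] [225. 214.]
brush 0.58 [ 0.5856 -0.2774  0.1234] [325.  39.]
leaf_tool 0.19 [ 0.5947 -0.0358  0.0691] [86. 41.]
(np.float64(322.0013691248248), np.float64(200.44564808913856)) (np.float64(321.8271312785488), np.float64(181.17606027570315))
```

View pics/w6.png

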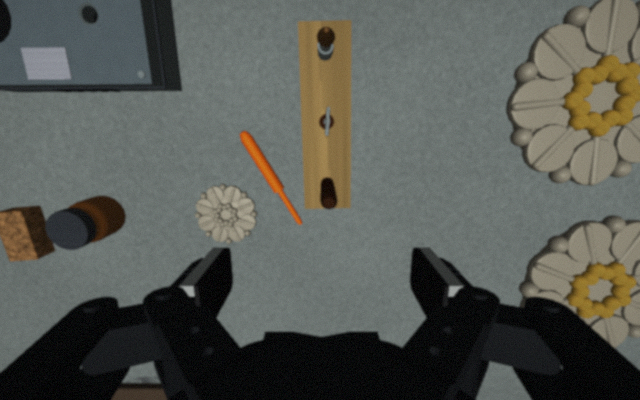

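The wrist view shows the dark stylus in the rack from (327,180) to (329,208), with the leaf tool and brush further up. The orange one lies loose on the bench at (270,175).

Run:
```python
from h import *
from scipy.optimize import least_squares
p=ctrl.read_camera("wrist"); t=ctrl.read_camera("top")
def dark(pic,u,v,h):
    c=cv2.resize(np.asarray(pic["color"])[v-h:v+h,u-h:u+h],None,fx=6,fy=6,interpolation=cv2.INTER_CUBIC); g=cv2.cvtColor(c,cv2.COLOR_RGB2GRAY)
    n,l,st,ce=cv2.connectedComponentsWithStats((g<85).astype(np.uint8)); k=1+np.argmax(st[1:,4]); s=st[k]
    f=lambda a,o:(a+.5)/6-.5+o
    return f(s[0],u-h),f(s[0]+s[2],u-h),f(s[1],v-h),f(s[1]+s[3],v-h),f(ce[k],np.array([u-h,v-h]))
w_=dark(p,328,194,22); t_=dark(t,446,267,14); print(w_,t_)
E=np.array(p["extrinsics"])
# model: cylinder r=8 vertical at x,y from z .06 to .14, dome to .15 ; extents
def ext(pic,x,y,zb,zt):
    a=np.linspace(0,2*np.pi,24); q=[px(pic,[x+.008*np.cos(i),y+.008*np.sin(i),z]) for z in (zb,zt-.008) for i in a]+[px(pic,[x+.004*np.cos(i),y+.004*np.sin(i),zt-.002]) for i in a]
    q=np.array(q); return np.array([q[:,0].min(),q[:,0].max(),q[:,1].min(),q[:,1].max()])
f=lambda v: np.r_[ext(p,*v)-w_[:4], ext(t,*v)-t_[:4]]
r=least_squares(f,[.452,-.277,.06,.15],x_scale=.01,diff_step=1e-4); print(r.x,r.fun.round(1))
# rack edges in wrist image: yaw
g=cv2.cvtColor(np.asarray(p["color"]),cv2.COLOR_RGB2GRAY); L=cv2.HoughLinesP(cv2.Canny(g,40,100)[0:215,290:360],1,np.pi/360,40,minLineLength=60,maxLineGap=8)
for q in L[:,0]:
    d=atz(p,q[2]+290,q[3],.06)-atz(p,q[0]+290,q[1],.06); print(q,np.degrees(np.arctan2(d[1],d[0]))%180)
print(totool([r.x[0],r.x[1],.112]))
```

```text
(np.float64(319.5833333333333), np.float64(337.4166666666667), np.float64(177.08333333333334), np.float64(209.08333333333334), array([327.95633766, 193.55601027])) (np.float64(435.4166666666667), np.float64(459.5833333333333), np.float64(254.08333333333334), np.float64(271.5833333333333), array([449.89247612, 263.35823719]))
[ 0.45566556 -0.28101536  0.08689725  0.17337609] [-1.   0.5 -2.3  0.5  2.2 -0.7  5.9 -3.3]Traceback (most recent call last):
  File "<stdin>", line 19, in <module>
TypeError: 'NoneType' object is not subscriptable
```

```bash
cat > sty.py <<'E'
from h import *
from scipy.optimize import least_squares
p=ctrl.read_camera("wrist"); t=ctrl.read_camera("top"); t["color"]=cv2.cvtColor(cv2.imread("pics/top0.png"),cv2.COLOR_BGR2RGB)
def dark(pic,u,v,h):
    c=cv2.resize(np.asarray(pic["color"])[v-h:v+h,u-h:u+h],None,fx=6,fy=6,interpolation=cv2.INTER_CUBIC); g=cv2.cvtColor(c,cv2.COLOR_RGB2GRAY)
    n,l,st,ce=cv2.connectedComponentsWithStats((g<80).astype(np.uint8)); k=1+np.argmax(st[1:,4]); s=st[k]
    f=lambda a,o:(a+.5)/6-.5+o
    return np.array([f(s[0],u-h),f(s[0]+s[2],u-h),f(s[1],v-h),f(s[1]+s[3],v-h)])
def ext(pic,x,y,zb,zt):
    a=np.linspace(0,2*np.pi,24); q=[px(pic,[x+.008*np.cos(i),y+.008*np.sin(i),z]) for z in (zb,zt-.008) for i in a]+[px(pic,[x+.004*np.cos(i),y+.004*np.sin(i),zt-.002]) for i in a]
    q=np.array(q); return np.array([q[:,0].min(),q[:,0].max(),q[:,1].min(),q[:,1].max()])
u,v=px(p,[.454,-.279,.105]); w_=dark(p,int(u),int(v),26); t_=dark(t,446,267,12); print(w_.round(1),t_.round(1))
for nm,f,x0 in (("both",lambda q:np.r_[ext(p,*q)-w_,ext(t,*q)-t_],[.452,-.277,.06,.15]),("wrist",lambda q:ext(p,*q,.06,.15)-w_,[.452,-.277]),("top",lambda q:ext(t,*q,.06,.15)-t_,[.452,-.277])):
    r=least_squares(f,x0,x_scale=.01,diff_step=1e-4); print(nm,r.x.round(4),r.fun.round(1),totool([r.x[0],r.x[1],.112]))
E
python3 sty.py
```

```text
[319.8 337.1 177.1 208.9] [435.4 455.6 262.4 270.2]
both [ 0.4507 -0.2818  0.0715  0.1542] [-0.4  0.2 -0.2 -0.1  0.3  0.   0.3  0.3] [ -1.3   5.8 169.8]
wrist [ 0.449  -0.2819] [-0.1  0.1 -0.5  0.4] [ -3.    5.9 169.8]
top [ 0.4515 -0.2842] [-0.4  0.4 -0.   0. ] [ -0.5   8.2 169.8]
```

Emit:
send_rows --rows "0 0 0 -2 6 40 1;0 0 0 -2 6 70 1;0 0 0 -2 6 70 1;0 0 0 -2 6 70 1"

```text
time: 13.85
eef_pos: [0.4505, -0.2826, 0.2132]
tcp_rot: [1.0, 0.004, 0.001, 0.001]
contact_force: [0.4, -0.6, 0.7]
opening: 1.0
finger_force: 0.0
```

```bash
python3 st.py; python3 sty.py
```

```text
13.85 [ 0.4505 -0.2826  0.2132] yang -89.6 F [ 0.4 -0.6  0.7] T [-0.038  0.033 -0.03 ] 0.9999045707770797 [-0.751  0.006  1.966 -0.     1.167  0.812]
[309.2 332.9 188.2 228.6] [435.4 455.6 262.4 270.2]
both [ 0.4519 -0.2822  0.0738  0.1459] [ 0.4 -0.2 -0.5  0.6  0.8 -1.3 -0.2 -0.2] [  0.9  -0.9 101.9]
wrist [ 0.4519 -0.2821] [ 0.1 -0.1 -3.5  2.7] [  0.8  -1.  101.9]
top [ 0.4515 -0.2842] [-0.4  0.4 -0.   0. ] [  0.4   1.1 101.9]
```

Emit:
send_rows --rows "0 0 0 0.7 -0.4 40 1;0 0 0 0.7 -0.4 80 1;0 0 0 0.7 -0.4 100 1;0 0 0 0.7 -0.4 100 1;0 0 0 0.7 -0.4 100 -1;0 0 0 0.7 -0.4 100 -1;0 0 0 0.7 -0.4 100 -1;0 0 0 0.7 -0.4 100 -1" --grip_force 70

```text
time: 14.95
eef_pos: [0.4509, -0.2819, 0.1126]
tcp_rot: [1.0, 0.004, 0.0, 0.0]
contact_force: [-0.2, 1.8, 3.4]
opening: 0.169
finger_force: 68.1
```

Emit:
send_rows --rows "0 0 0 0 0 0 -1;0 0 0 0 0 0 -1"

```text
time: 15.2
eef_pos: [0.4509, -0.2819, 0.1126]
tcp_rot: [1.0, 0.004, 0.0, 0.0]
contact_force: [-1.5, 1.5, 4.9]
opening: 0.172
finger_force: 68.1
```

```bash
python3 st.py
```

```text
15.2 [ 0.4509 -0.2819  0.1126] yang -89.6 F [-1.5  1.5  4.9] T [0.223 0.107 0.008] 0.17224782890629403 [-0.75   0.137  2.032  0.     0.972  0.814]
```

Emit:
send_rows --rows "0 0 0 0 0 -40 -1;0 0 0 0 0 -80 -1;0 0 0 0 0 -130 -1;0 0 0 20 -40 -160 -1;0 0 0 45 -95 -160 -1;0 0 0 70 -150 -160 -1;0 0 0 95 -205 -160 -1;0 0 0 114 -238 -160 -1"

```text
time: 16.2
eef_pos: [0.5631, -0.0403, 0.2709]
tcp_rot: [1.0, 0.005, -0.0, -0.0]
contact_force: [0.2, -0.7, 0.2]
opening: 0.17
finger_force: 69.2
```

Emit:
send_rows --rows "0 0 0 0 0 0 -1;0 0 0 0 0 0 -1;0 0 0 0 0 0 -1"

```text
time: 16.58
eef_pos: [0.5624, -0.044, 0.2715]
tcp_rot: [1.0, 0.003, -0.0, 0.0]
contact_force: [-0.7, 0.6, -0.8]
opening: 0.166
finger_force: 69.2
```

```bash
python3 st.py
cat > hole.py <<'E'
from h import *
import sys
p=ctrl.read_camera("wrist"); save(p,sys.argv[1]); look(p,["stylus","aperture","reset_button","key"],1)
s=ctrl.get_state(); M=R.from_quat(s["tcp_rot"]).as_matrix(); tip=s["eef_pos"]+M[:,2]*.1086
print("tip",tip,px(p,tip)); u,v=px(p,[.62,-.0423,.07]); print("pred hole",u,v); u,v=int(u),int(v); h=22
g=cv2.cvtColor(np.asarray(p["color"]),cv2.COLOR_RGB2GRAY)[v-h:v+h,u-h:u+h]; g=cv2.resize(g,None,fx=6,fy=6,interpolation=cv2.INTER_CUBIC); print(g.min(),np.median(g))
n,l,st,ce=cv2.connectedComponentsWithStats((g<(int(g.min())+int(np.median(g)))//2).astype(np.uint8))
for k in range(1,n):
    if st[k,4]>1000:
        x,y,w_,hh=st[k,:4]; C=((x+w_/2)/6-.5+u-h,(y+hh/2)/6-.5+v-h); print(st[k],C,"world",atz(p,*C,.07),w_/6,hh/6)
E
python3 hole.py w7.png
```

```text
16.575 [ 0.5624 -0.044   0.2715] yang -89.7 F [-0.7  0.6 -0.8] T [ 0.009 -0.035 -0.038] 0.16648929074561564 [-0.258  0.029  1.834 -0.     1.28   1.307]
stylus 0.87 [ 0.4617 -0.1943  0.0148] [431. 249.]
aperture 0.69 [0.7412 0.0474 0.0328] [237.  12.]
reset_button 0.52 [ 0.5914 -0.2699  0.1047] [556. 163.]
key 0.9 [0.4063 0.3182 0.0519] [ 41. 298.]
tip [ 0.56271679 -0.04359289  0.16332205] (np.float64(321.3229072961366), np.float64(206.75230455033926))
pred hole 320.4298712919558 130.2968624368225
34 112.0
[  99   95   84   88 5765] (np.float64(321.0), np.float64(130.66666666666666)) world [ 0.61962558 -0.04290241  0.07      ] 14.0 14.666666666666666
```

View pics/w7.png

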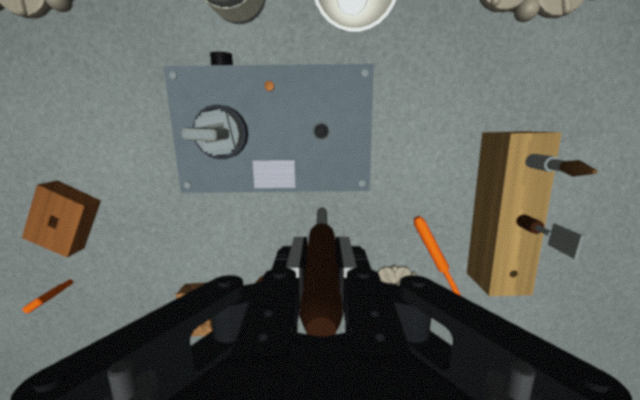

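The view shows the stylus tip at (322,209), the hole at (321,131), and the key turned in its cylinder at (207,133). I'm moving over the hole.

Emit:
send_rows --rows "0 0 0 30 -1.4 20 -1;0 0 0 57 -1.4 50 -1;0 0 0 57 -1.4 80 -1;0 0 0 57 -1.4 80 -1;0 0 0 57 -1.4 80 -1"

```text
time: 17.45
eef_pos: [0.6203, -0.0413, 0.1931]
tcp_rot: [1.0, 0.004, 0.001, 0.0]
contact_force: [-0.5, 0.4, 0.5]
opening: 0.168
finger_force: 69.2
```

```bash
python3 st.py; python3 hole.py w8.png
```

```text
17.45 [ 0.6203 -0.0413  0.1931] yang -89.6 F [-0.5  0.4  0.5] T [-0.05  -0.059  0.013] 0.16845387359444705 [-0.23   0.224  1.766  0.     1.15   1.334]
stylus 0.83 [ 0.627  -0.0411  0.2115] [322. 280.]
aperture 0.77 [0.636  0.0172 0.0719] [251. 184.]
reset_button 0.54 [ 0.6187 -0.0437  0.057 ] [324. 201.]
key 0.66 [0.4066 0.3166 0.0316] [ 10. 371.]
tip [ 0.62067307 -0.04130861  0.08492113] (np.float64(321.6911082384968), np.float64(206.92300547343433))
pred hole 322.8217107205287 202.9527929189479
29 115.0
[   90    89   108   175 12820] (np.float64(323.5), np.float64(208.91666666666666)) world [ 0.61474147 -0.04292754  0.07      ] 18.0 29.166666666666668
```

Emit:
send_rows --rows "0 0 0 -0.3 0.6 8 -1;0 0 0 -0.3 0.6 16 -1;0 0 0 -0.3 0.6 22 -1;0 0 0 -0.3 0.6 22 -1"

```text
time: 18.2
eef_pos: [0.619, -0.0416, 0.1686]
tcp_rot: [1.0, 0.004, -0.001, -0.0]
contact_force: [0.4, 0.4, 0.0]
opening: 0.168
finger_force: 69.2
```

```bash
python3 st.py
```

```text
18.2 [ 0.619  -0.0416  0.1686] yang -89.6 F [0.4 0.4 0. ] T [-0.014 -0.031  0.016] 0.16764614220593885 [-0.23   0.249  1.784 -0.     1.111  1.333]
```

Emit:
send_rows --rows "0 0 0 0 0.5 4 -1;0 0 0 0 0.5 8 -1;0 0 0 0 0.5 8 -1;0 0 0 0 0.5 8 -1"

```text
time: 18.7
eef_pos: [0.6199, -0.0423, 0.1625]
tcp_rot: [1.0, 0.004, 0.0, 0.0]
contact_force: [-0.1, -0.6, 2.2]
opening: 0.169
finger_force: 69.5
```

```bash
python3 st.py
```

```text
18.7 [ 0.6199 -0.0423  0.1625] yang -89.6 F [-0.1 -0.6  2.2] T [ 0.002  0.024 -0.038] 0.16860119309301505 [-0.231  0.257  1.787 -0.     1.097  1.332]
```

Emit:
send_rows --rows "0 0 0 0 0 3 -1;0 0 0 0 0 5 -1;0 0 0 0 0 5 -1;0 0 0 0 0 5 -1"

```text
time: 19.2
eef_pos: [0.62, -0.0423, 0.1577]
tcp_rot: [1.0, 0.004, 0.001, 0.0]
contact_force: [-0.9, 0.4, 4.8]
opening: 0.167
finger_force: 69.8
```

```bash
python3 st.py
```

```text
19.2 [ 0.62   -0.0423  0.1577] yang -89.6 F [-0.9  0.4  4.8] T [ 0.029  0.178 -0.013] 0.1671747988849454 [-0.231  0.262  1.789 -0.     1.088  1.332]
```

Near the stop: the spring gives 4.8 N. I'm pressing on until the force rises clearly above 6 N.

Emit:
send_rows --rows "0 0 0 0 0 1 -1;0 0 0 0 0 2 -1;0 0 0 0 0 2 -1;0 0 0 0 0 2 -1" --grip_force 90

```text
time: 19.7
eef_pos: [0.6204, -0.0423, 0.1573]
tcp_rot: [1.0, 0.004, 0.001, 0.0]
contact_force: [-3.0, 0.1, 10.0]
opening: 0.168
finger_force: 88.0
```

```bash
python3 st.py
```

```text
19.7 [ 0.6204 -0.0423  0.1573] yang -89.6 F [-3.   0.1 10. ] T [ 0.095  0.592 -0.026] 0.16777471537504068 [-0.231  0.263  1.789 -0.     1.087  1.332]
```

Emit:
send_rows --rows "0 0 0 0 0 1 -1;0 0 0 0 0 1 -1;0 0 0 0 0 1 -1;0 0 0 0 0 1 -1"

```text
time: 20.2
eef_pos: [0.6206, -0.0423, 0.1571]
tcp_rot: [1.0, 0.004, 0.001, 0.0]
contact_force: [-3.1, 1.9, 13.1]
opening: 0.165
finger_force: 88.3
```

```bash
python3 st.py
python3 - <<'E'
from h import *
p=ctrl.read_camera("scene"); look(p,["key"])
E
```

```text
20.2 [ 0.6206 -0.0423  0.1571] yang -89.6 F [-3.1  1.9 13.1] T [0.128 0.761 0.029] 0.16505740626189588 [-0.231  0.264  1.789 -0.     1.087  1.332]
key 0.59 [0.4053 0.3253 0.0424] [492. 211.]
key 0.52 [0.6266 0.064  0.1172] [330. 206.]
```

The force is 13 N against the hard stop, and the key is still in the cylinder. I'm handing in.

```bash
python3 -c "
from plant import ctrl
print(ctrl.sign_off())"
```

```text
the job is handed in; nothing more can be done
None
```

I handed the job in at about 20 s. The key is fully in and turned clockwise until the torque rose well above the cylinder's friction. The stylus is still gripped and holds the reset button against its hard stop with about 13 N. The hand-in returned no verdict.

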